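# Clamp the tube rack on the shaker

### The job

Put the white tube rack on the shaker platform and slide it gently home into the corner, its end touching the side fence and its long side touching the back fence, then flip the cam lever over centre until it snaps and clamps the rack, and let go. Feel for the snap: never ram the fences or lean on the lever's end stop, and leave everything else on the bench where it is.

Things in the scene. Friction and masses are not known exactly. Their poses are not given: they have to be found in the camera images.
- rack_center (a point): centre (47.5 mm above the underside) of the loose white tube rack: block 56 (its x) x 110 (its y) x 45 mm, 0.25 to 0.5 kg, same either way round, capped tubes up to 57 mm. Over its middle runs a carrying bar along its y, 12 mm thick, 80 mm free length, its underside 75 and top 95 mm above the rack's underside, open below; the bar's middle is 37.5 mm above this point
- shaker: grey shaker fixed to the bench, 210 (x) x 220 (y) mm, origin at the centre of its underside, flat platform 60 mm above it. In its frame: back fence face at x = 75 mm looking to -x (y from -67 to 67); side fence face at y = 55 mm looking to -y (x from 19 to 75); both 22 mm tall. The rack must not press the fences with more than 40 N
- rack_home (a point): where the rack's centre point is when the rack is fully home: shaker x = 47, y = 0, z = 107.5 mm; axes as the shaker's, and the rack's y lies along the shaker's y (either way round)
- jaw: black clamping pad on a spring, 50 mm wide (y), 18 mm tall; origin in the middle of its pressing face, which looks to the shaker's +x. Lever open: face at about x = 0 to 12 mm in the shaker frame, so a rack that is home (near side at x = 19) has 7 to 19 mm of play in x. Clamped: presses the rack to the back fence with 8 to 15 N. It does not move the rack in y
- lever: dark steel cam lever turning about a vertical pivot at shaker x = -60, y = 0. Origin on the pivot at mid-height of the bar, 92 mm above the bench; x axis points along the handle. Bar 14 mm wide, 16 mm tall, clear from 20 to 70 mm out. Starts open, pointing roughly to the shaker's -x; clamps by turning anticlockwise from above (towards shaker -y). Pushing it with more than 18 N damages it
- lever_knob (a point): middle of the black knob on the lever, 83 mm from the pivot, 24 mm across, 36 mm tall. Centre is 1.05 to 1.75 rad on from the start; the handle's index on its hub and its start vary, so it cannot be told beforehand. Resistance grows to 0.2 to 0.8 Nm (4 to 13 N at 60 mm), falls to nothing at centre, then the lever runs on by itself 0.12 rad to a hard stop; short of centre it springs back
- beaker: bystander: clear plastic beaker, 72 mm across, 85 mm tall; origin at the centre of its underside
- tip_box: bystander: grey pipette-tip box 75 x 85 x 50 mm; origin at the centre of its underside
- reagent_bottle: bystander: brown glass jar, 64 mm across, 110 mm tall; origin at the centre of its underside
- wash_bottle: bystander: white wash bottle, 68 mm across, 190 mm tall with its spout; origin at the centre of its underside
- pen_cup: bystander: white cup with pens, 64 mm across, 128 mm tall; origin at the centre of its underside
- dishes: bystander: stack of three clear dishes, 88 mm across, 42 mm tall; origin at the centre of its underside
- pipette: bystander: pipette lying on the bench, about 240 mm long along its x, 26 mm wide, 22 mm tall; origin near its middle on its underside

How it is judged:
By the outcome, as a careful person would: the job done as asked, in the order asked, and still so for the second after the job is handed in, with the robot touching nothing.
It also fails if it takes over 72 s, if anything falls off the work surface, if the arm or the gripper's body presses on something with over 40 N, if the wrist force passes 120 N, or if a joint passes its speed limit or range.

### The arm

A 6-joint arm with a two-finger parallel gripper is mounted at the origin on the work surface. World frame = base frame: x ahead of the robot, y to its left, z up, the work surface at z = 0. Lengths are in m, angles in rad, forces in N, time in s.
With the tool pointing down it reaches from about 0.35 to 0.775 m from the base axis. Payload 7.3 kg.
Tool frame: the origin (TCP) lies at the very end of the fingers, on their centre line; the grasp point (between the pads) lies grip_point_offset behind it (grip_point_offset is the distance from the TCP to the grasp point, in m); z points along the fingers, y is the direction in which the jaws open and shut (so a half turn about z gives the same grasp; the last joint's range is limited). The gripper opens to 92 mm and grips with 3 to 60 N. Pads are 19 mm wide; open, the fingers measure 130 mm over their backs; the gripper's body (75 mm by 190 mm) begins 47 mm behind the grasp point.
Start: joints at [1.039, 0.342, 1.524, -0, 1.275, -0.146], TCP at [0.198, 0.486, 0.227] pointing down, gripper open.
Joint ranges: [-2.53, 2.53], [-0.77, 2.02], [0.04, 2.7], [-1, 4.14], [0.28, 2.66], [-3.11, 3.11]. Speed limits (rad/s): [2.57, 2.57, 3.14, 3.14, 3.14, 3.14].

### API

Orientations are given as [roll, pitch, yaw] about the fixed x, y, z axes, in that order (R = Rz(yaw) Ry(pitch) Rx(roll)).
In Python, from cell import * gives the robot as it stands.
- The arm moves only by the shell command python3 -m inch 'ROWS' [OPENING] [FORCE]. ROWS is JSON, a list that holds one entry, the list of rows, each a list of 4 numbers: the shift along the tool's x, y, z in mm, then the turn about the tool's z in rad. In form: [[[x, y, z, roll], ...]]. A call has 1 to 10 rows; each row shifts and turns the commanded pose from where the row before left it, along the tool's axes as they then stand; what a row does not reach is not made up. A row lasts 1/8 s, in which the tool goes at most 62.5 mm and 10.7 degrees, less where a joint would pass 70% of its speed; a pose out of reach is approached as far as the arm can. A call with a gripper value outside its range is refused whole. OPENING is the closure, from -1 (fully open) to 1 (shut), set as the call begins (- or left out, the last holds). The fingers move at their own pace and stop on an object; FORCE is the grip in N (left out, the last holds). Time passes only in rows, so rows that do not move let the fingers close. It gives the time, the measured TCP pose, the force and the opening at its end, in the units of the state.
- observe(): the state, without advancing time (a new reading comes with each control period).
- read_camera(name): name is "side" or "top" or "wrist"; returns a dict with "img" (384x512x3 uint8, blue, green, red), "fx", "fy", "cx", "cy" (pixels), "k1" (the pictures are not rectified: a ray, as slopes to the right and down, at radius r is drawn at 1 + k1 r^2 times it, then the intrinsics apply), "eye" and "rotation" of the camera in the world; the wrist camera has in their place "T_tool_cam" (4x4, takes a point from camera to tool coordinates, whose origin is the TCP and whose axes are the flange's). Camera axes: x right, y down, z forward; pixel columns grow to the right and rows downward; lengths in m; the calibration is good to about 2 mm. A picture is of the moment at which its call begins: read the wrist's pose just before it. There is no depth.
- hand_in(): hands the job in, once; it reports no verdict.
Trained networks look in the newest picture that a camera, given by its name, has taken for a name from the list of things; names that differ only in an ending like _2 or _b are one class to them, and where a whole thing is asked for, a point or a joint stands for the part that bears it (a point fixed in the world has none). Each returns a list of dicts, best first, with "conf" (0 to 1); they miss things now and then, are a little off and sometimes report something else, mostly with a low value. They report only what shows in the picture. A call takes as long as a camera call.
- boxes_of(camera, label): "at" ([row, column] in pixels, amid what is visible of it).
- place_of(camera, label): "at" ([row, column] in pixels: a listed point, or the origin of a listed thing).
The state is a dict: "time": time; "qpos": joint angles; "qvel": joint speeds; "joint_efforts": joint torques, N m; "tool_pos": TCP position; "tool_rot": TCP orientation; "contact_force": force on the tool from outside, world axes, zero at the start; "torque": the same for the moment, N m; "opening": finger opening in m.
Only numpy, scipy, OpenCV 4.12 (cv2) and the standard library are available. Lean on these libraries where they do the work, as an engineer would, in place of code of your own. Each camera call takes 0.05 s, during which the arm holds its last target. There are 200 camera calls.

## Working session

There is one attempt and no reset: what is moved stays moved. The work goes in short steps, Python scripts to look and compute and a shell command to move; the robot and the scene stay as the last step left them, time stands still between calls to the robot, and variables do not carry over. Pictures are saved under pics/ and viewed, about 8 in all and at most 12, crops included, and the job is handed in when it is done.

```bash
ls; mkdir -p pics
cat > h.py <<'E'
from cell import *
import numpy as np, cv2
from scipy.spatial.transform import Rotation as R
def ray(c,at,st=None):
    K=np.array([[c['fx'],0,c['cx']],[0,c['fy'],c['cy']],[0,0,1]])
    u=np.array([(at[1]-c['cx'])/c['fx'],(at[0]-c['cy'])/c['fy']])
    p=u.copy()
    for _ in range(20): p=u/(1+c['k1']*(p@p))
    d=np.array([p[0],p[1],1.])
    if 'eye' in c: return np.array(c['eye']),np.array(c['rotation'])@d
    T=np.eye(4);T[:3,:3]=R.from_euler('xyz',st['tool_rot']).as_matrix();T[:3,3]=st['tool_pos']
    T=T@np.array(c['T_tool_cam']); return T[:3,3],T[:3,:3]@d
def onz(c,at,z,st=None):
    o,d=ray(c,at,st); return o+d*(z-o[2])/d[2]
def tri(rs):
    A=0;b=0
    for o,d in rs:
        d=d/np.linalg.norm(d);P=np.eye(3)-np.outer(d,d);A=A+P;b=b+P@o
    return np.linalg.solve(A,b)
def proj(c,X,st=None):
    if 'eye' in c: Rm,e=np.array(c['rotation']),np.array(c['eye'])
    else:
        T=np.eye(4);T[:3,:3]=R.from_euler('xyz',st['tool_rot']).as_matrix();T[:3,3]=st['tool_pos']
        T=T@np.array(c['T_tool_cam']);Rm,e=T[:3,:3],T[:3,3]
    p=Rm.T@(np.array(X)-e);p=p[:2]/p[2];p=p*(1+c['k1']*(p@p))
    return np.array([c['cx']+c['fx']*p[0],c['cy']+c['fy']*p[1]])
E
python3 - <<'E'
from h import *
s=observe();print(s)
for n in ['top','side','wrist']:
    s=observe();c=read_camera(n);cv2.imwrite(f'pics/{n}0.png',c['img'])
    print(n,{k:v for k,v in c.items() if k!='img'})
    for l in ['rack_center','shaker','rack_home','jaw','lever','lever_knob','beaker','tip_box','reagent_bottle','wash_bottle','pen_cup','dishes','pipette']:
        try: r=place_of(n,l)
        except Exception as e: print(l,e);continue
        print(l,[(np.round(q['at'],1),round(q['conf'],2)) for q in r[:2]])
import cell
print([x for x in dir(cell) if not x.startswith('_')], getattr(cell,'grip_point_offset',None))
E
```

```text
pics
{'time': 0.0, 'qpos': array([ 1.03899750e+00,  3.42757661e-01,  1.52502212e+00, -7.08183010e-06,
        1.27539899e+00, -1.45995270e-01]), 'qvel': array([-0.00204486,  0.00048228,  0.00041399, -0.00061318, -0.00052915,
       -0.00222521]), 'joint_efforts': array([-4.25844119e-04, -4.31210804e+01, -2.44235641e+01,  7.17965886e-02,
        5.53358858e-02, -1.13602864e-04]), 'tool_pos': array([0.19732829, 0.48606166, 0.22602505]), 'tool_rot': array([-3.14002242e+00, -2.24044026e-04,  2.75579099e+00]), 'contact_force': array([-0.29108616, -0.99269702, -0.38153031]), 'torque': array([ 0.01313398, -0.0560863 ,  0.02203337]), 'opening': 0.0915680998623359}
top {'fx': 472.7131950242924, 'fy': 472.7131950242924, 'cx': 254.8059236860961, 'cy': 191.7682666175997, 'k1': 0.006466472960246038, 'eye': array([ 0.2945508 , -0.04343606,  1.3392891 ]), 'rotation': array([-2.95923914, -0.00869858, -1.54388977])}
rack_center [(array([223.6, 325.8]), 0.67), (array([161.7, 109.8]), 0.66)]
shaker [(array([175.3, 216.5]), 0.88)]
rack_home [(array([149.9, 216.9]), 0.85)]
jaw [(array([166.1, 217. ]), 0.
[... 1385 characters left out ...]
52, 'k1': -0.05495818314994025, 'T_tool_cam': array([[-1.31050230e-03, -9.55647500e-01, -2.94509997e-01,
         8.00317524e-02],
       [ 9.99999049e-01, -1.12593055e-03, -7.96266153e-04,
         1.41730124e-04],
       [ 4.29351956e-04, -2.94510760e-01,  9.55648067e-01,
        -1.57898493e-01],
       [ 0.00000000e+00,  0.00000000e+00,  0.00000000e+00,
         1.00000000e+00]])}
rack_center []
shaker []
rack_home []
jaw []
lever []
lever_knob []
beaker []
tip_box []
reagent_bottle [(array([313.5, 125.8]), 0.65)]
wash_bottle []
pen_cup []
dishes [(array([313.6, 126.7]), 0.15)]
pipette []
['IKError', 'boxes_of', 'grip_point_offset', 'hand_in', 'observe', 'place_of', 'read_camera'] 0.0188
```

```bash
sed -i "s/np.array(c\['rotation'\])/R.from_euler('xyz',c['rotation']).as_matrix()/" h.py
python3 - <<'E'
import cv2
for n in ['top','side']:
    i=cv2.imread(f'pics/{n}0.png'); cv2.imwrite(f'pics/{n}0b.png',cv2.resize(i[90:330],None,fx=1.56,fy=1.56,interpolation=cv2.INTER_CUBIC))
a=cv2.imread('pics/top0b.png');b=cv2.imread('pics/side0b.png')
import numpy as np
c=np.vstack([a,b]); cv2.imwrite('pics/both.png',cv2.resize(c,(int(c.shape[1]*600/c.shape[0]),600)) if c.shape[0]>600 else c)
# top full
i=cv2.imread('pics/top0.png');cv2.imwrite('pics/t.png',cv2.resize(i[100:320,70:470],None,fx=2,fy=2,interpolation=cv2.INTER_CUBIC))
E
python3 - <<'E'
from h import *
T=read_camera('top');S=read_camera('side')
d=dict(rack=((223.6,325.8),(172.3,302.1)),shaker=((175.3,216.5),(225.2,233.1)),home=((149.9,216.9),(195.4,219.1)),jaw=((166.1,217),(209.1,231.8)),lever=((189,212.7),(213.2,246.6)),knob=((215.6,206.7),(222.9,265.6)))
for k,(t,s) in d.items(): print(k,tri([ray(T,t),ray(S,s)]).round(4))
for k,t,z in [('rack',(223.6,325.8),.0475),('shaker',(175.3,216.5),0),('home',(149.9,216.9),.1075),('lever',(189,212.7),.092),('knob',(215.6,206.7),.092),('beaker',(245.1,267.3),0),('tip',(128.2,314.3),0),('reag',(263.2,153),0),('wash',(161,108.2),0),('pen',(152.4,368.1),0),('dishes',(236.7,419.1),0),('pip',(269.2,337.7),0)]: print(k,onz(T,t,z).round(4))
E
```

```text
rack [ 0.4513 -0.2463  0.0422]
shaker [ 0.5883  0.0643 -0.0067]
home [0.6365 0.0577 0.1128]
jaw [0.5965 0.0577 0.0668]
lever [0.5324 0.0662 0.0834]
knob [0.4584 0.0788 0.0844]
rack [ 0.4496 -0.2457  0.0475]
shaker [0.5871 0.0638 0.    ]
home [0.6336 0.057  0.1075]
lever [0.5291 0.0651 0.092 ]
knob [0.4568 0.0779 0.092 ]
beaker [ 0.3897 -0.0878  0.    ]
tip [ 0.7378 -0.2192  0.    ]
reag [0.3306 0.2307 0.    ]
wash [0.6205 0.3799 0.    ]
pen [ 0.6685 -0.3772  0.    ]
dishes [ 0.4254 -0.518   0.    ]
pip [ 0.328  -0.2864  0.    ]
```

View pics/t.png

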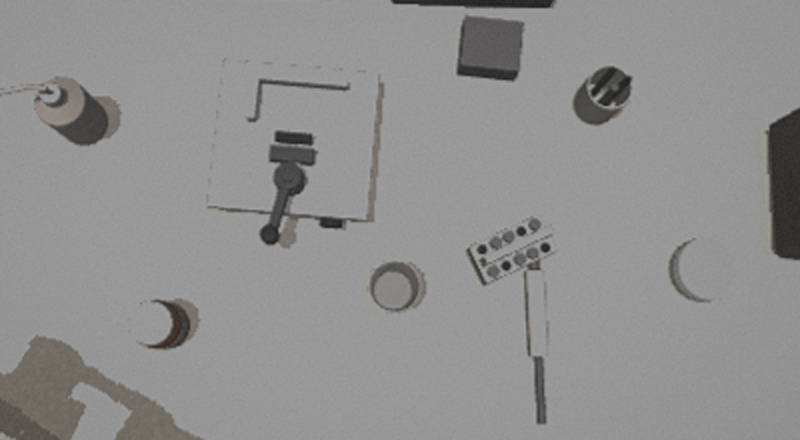

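View pics/side0b.png

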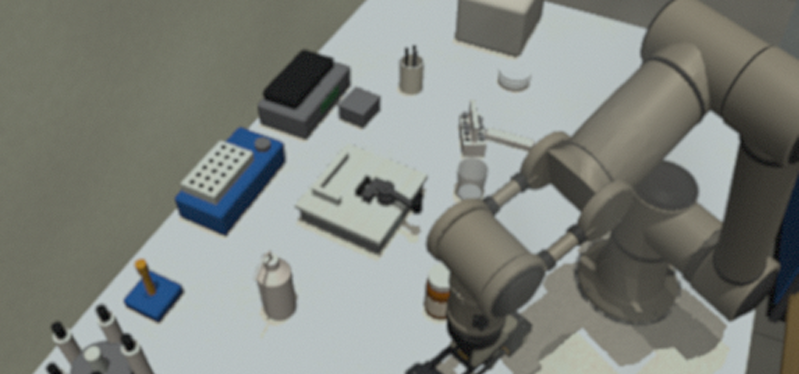

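The top view shows the rack near crop pixel (512,250), with the pipette lying just below it. The shaker's fences are at the upper left of its platform and the lever points down at (270,233). Next I'll raise the arm and move over the shaker for a close look.

```bash
python3 -m inch '[[[-48,-24,-7,0],[-48,-24,-8,0],[-48,-25,-7,0],[-48,-24,-8,0],[-48,-25,-7,0],[-48,-24,-8,0],[-48,-24,-7,0],[-48,-25,-8,0],[-48,-24,-7,0],[-48,-24,-7,0]]]'
python3 -m inch '[[[0,0,0,0.17],[0,0,0,0.17],[0,0,0,0.17],[0,0,0,0.17],[0,0,0,0.17],[0,0,0,0.17],[0,0,0,0.17],[0,0,0,0],[0,0,0,0]]]'
cat > look.py <<'E'
from h import *
import sys
T=read_camera('top')
L=['rack_center','shaker','rack_home','jaw','lever','lever_knob']
z=dict(rack_center=.0475,shaker=0,rack_home=.1075,jaw=.08,lever=.092,lever_knob=.092)
if len(sys.argv)>2: z['rack_center']=float(sys.argv[2])
print('tool',observe()['tool_pos'].round(4),observe()['tool_rot'].round(4))
st=observe();W=read_camera('wrist');S=read_camera('side')
cv2.imwrite(f'pics/{sys.argv[1]}.png',cv2.resize(W['img'],(768,576),interpolation=cv2.INTER_CUBIC))
cv2.imwrite(f'pics/{sys.argv[1]}_t.png',T['img']);cv2.imwrite(f'pics/{sys.argv[1]}_s.png',S['img'])
for l in L:
    for n,c in [('top',T),('wrist',W),('side',S)]:
        for q in place_of(n,l)[:2]: print(l,n,round(q['conf'],2),np.round(q['at'],1),onz(c,q['at'],z[l],st).round(4))
E
python3 look.py w1
```

```text
time: 3.45
tool_pos: [0.5518, 0.0791, 0.3011]
tool_rot: [3.141, 0.0, 2.756]
contact_force: [-0.4, -0.2, 0.2]
opening: 0.0918
time: 4.58
tool_pos: [0.5508, 0.0807, 0.3007]
tool_rot: [-3.142, -0.0, 1.569]
contact_force: [0.7, 0.6, -0.2]
opening: 0.0919
tool [0.5508 0.0807 0.3007] [-3.1416e+00 -1.0000e-04  1.5684e+00]
rack_center top 0.72 [223.3 327.4] [ 0.4506 -0.2501  0.0475]
rack_center wrist 0.17 [192.8 332.9] [0.6558 0.0365 0.0475]
rack_center side 0.89 [172.8 303.7] [ 0.4443 -0.2406  0.0475]
shaker top 0.82 [173.8 216.7] [0.5916 0.0634 0.    ]
shaker top 0.24 [236.8 418.8] [ 0.4251 -0.5171  0.    ]
shaker wrist 0.71 [171.7 284.2] [0.5926 0.0553 0.    ]
rack_home top 0.69 [148.3 219.8] [0.6382 0.0494 0.1075]
rack_home wrist 0.91 [189.9 332.1] [0.6393 0.0582 0.1075]
rack_home side 0.65 [195.  219.7] [0.6429 0.0507 0.1075]
jaw top 0.54 [165.4 217.6] [0.5974 0.0556 0.08  ]
jaw top 0.31 [243.6 269.5] [ 0.3882 -0.0909  0.08  ]
jaw wrist 0.68 [182.7 292.5] [0.596  0.0596 0.08  ]
jaw side 0.37 [209.7 231.1] [0.5894 0.0718 0.08  ]
lever top 0.42 [186.4 212.8] [0.5362 0.0651 0.092 ]
lever top 0.27 [244.7 267.2] [ 0.3842 -0.0845  0.092 ]
lever wrist 0.7 [180.6 239.6] [0.5308 0.0657 0.092 ]
lever_knob wrist 0.76 [170.3 171.2] [0.4491 0.0787 0.092 ]
lever_knob side 0.55 [221.7 266.5] [0.4561 0.079  0.092 ]
```

View pics/w1.png

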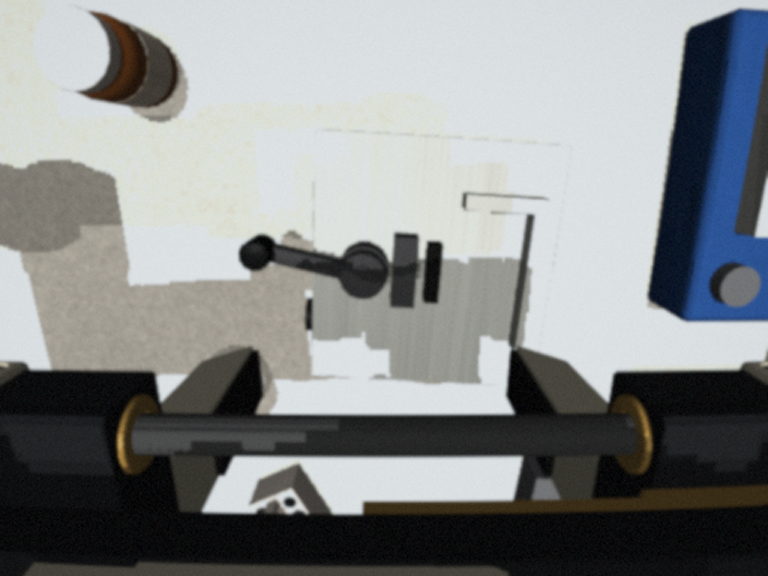

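```bash
cat > ov.py <<'E'
from h import *
import json,sys
def overlay(W,st,img,x0,y0,yaw,roi,f,out):
    Rz=np.array([[np.cos(yaw),-np.sin(yaw)],[np.sin(yaw),np.cos(yaw)]])
    P=lambda x,y,z:(proj(W,[*(Rz@[x,y]+[x0,y0]),z],st)-[roi[0],roi[1]]+.5)*f
    im=cv2.resize(img[roi[1]:roi[3],roi[0]:roi[2]],None,fx=f,fy=f,interpolation=cv2.INTER_CUBIC)
    def pl(pts,col): cv2.polylines(im,[np.int32([P(*p) for p in pts])],False,col,1)
    pl([(-.105,-.11,.06),(.105,-.11,.06),(.105,.11,.06),(-.105,.11,.06),(-.105,-.11,.06)],(0,0,255))
    pl([(.075,-.067,.082),(.075,.067,.082)],(0,255,0));pl([(.075,-.067,.06),(.075,.067,.06)],(255,0,0))
    pl([(.019,.055,.082),(.075,.055,.082)],(0,255,0));pl([(.019,.055,.06),(.075,.055,.06)],(255,0,0))
    cv2.imwrite(out,im)
E
python3 - <<'E'
from ov import *
st=observe();W=read_camera('wrist')
v=[(.6393,.0582),(.5308,.0657),(.5926,.0553)]
yaw=-.08;c,s=np.cos(yaw),np.sin(yaw)
for (X,Y),(x,y) in zip(v,[(.047,0),(-.06,0),(0,0)]): print(X-c*x+s*y,Y-s*x-c*y)
overlay(W,st,W['img'],.591,.0610,yaw,(200,75,400,260),4,'pics/ov1.png')
E
```

```text
0.5924503198037768 0.06195599061655112
0.5906081023781572 0.060905118361849635
0.5926 0.0553
```

View pics/ov1.png

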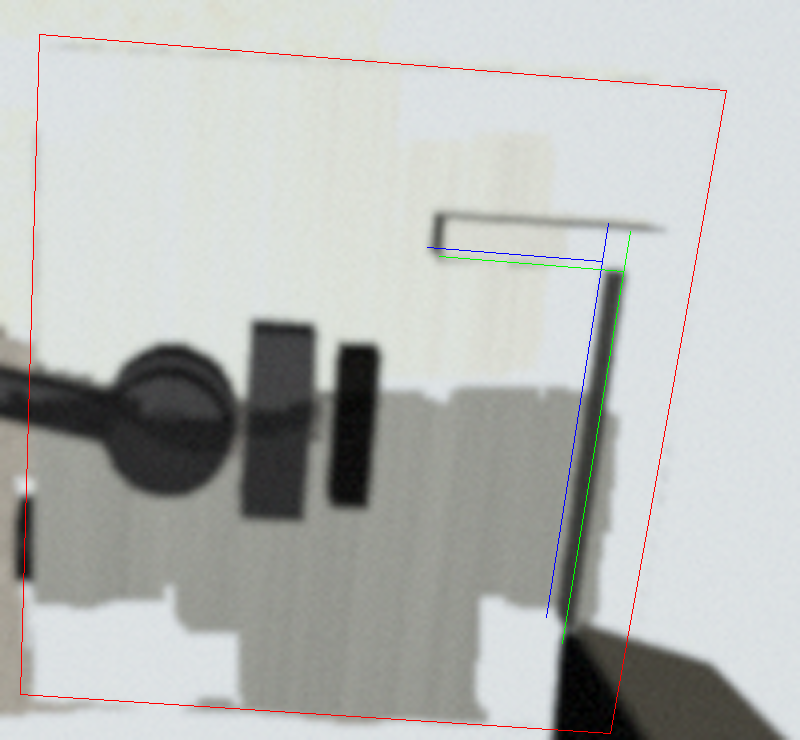

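The overlay fits to within 1–2 mm. In the overlay picture the back fence runs from about (615,270) to (565,640) and the jaw is at (355,425). That gives a shaker pose of about (0.591, 0.061), yaw −0.08. Now over the rack.

```bash
python3 -m inch '[[[-48,-9,6,0],[-48,-10,6,0],[-48,-9,6,0],[-48,-9,7,0],[-48,-10,6,0],[-48,-9,6,0],[-48,-9,7,0],[-47,-10,6,0],[0,0,0,-0.15],[0,0,0,-0.16]]]'
python3 -m inch '[[[0,0,0,-0.15],[0,0,0,0],[0,0,0,0]]]'
python3 look.py w2 | grep -E 'tool|rack_c'
```

```text
time: 6.92
tool_pos: [0.4735, -0.3028, 0.2504]
tool_rot: [-3.141, -0.001, 1.879]
contact_force: [-0.6, 0.4, -0.2]
opening: 0.0918
time: 7.3
tool_pos: [0.4739, -0.3019, 0.2507]
tool_rot: [3.141, -0.0, 2.023]
contact_force: [-0.7, 0.5, -0.7]
opening: 0.0915
tool [ 0.4739 -0.3019  0.2507] [ 3.1415 -0.      2.0235]
rack_center top 0.81 [224.  328.5] [ 0.4487 -0.2531  0.0475]
rack_center wrist 0.55 [117.  257.8] [ 0.4495 -0.247   0.0475]
rack_center side 0.77 [173.5 305.2] [ 0.4378 -0.2394  0.0475]
```

View pics/w2.png

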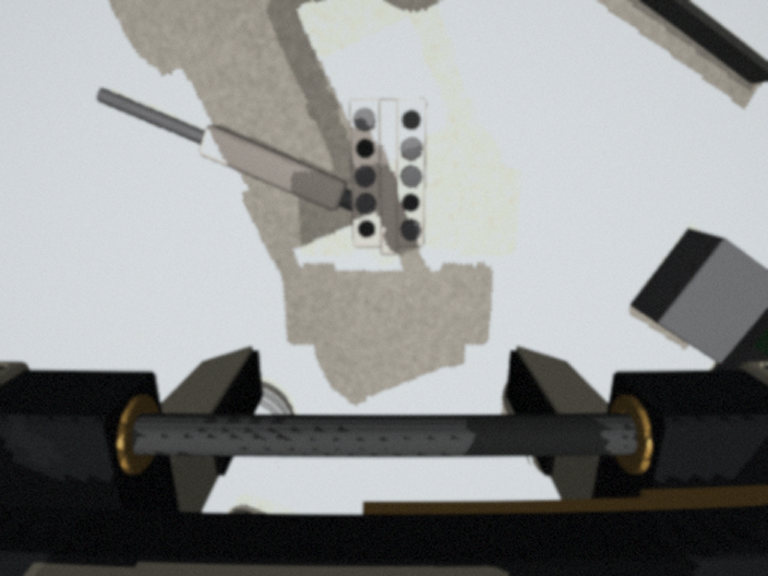

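Run:
```python
from h import *
st=observe();W=read_camera('wrist')
f=lambda x,y,z:onz(W,((y+.5)/1.5-.5,(x+.5)/1.5-.5),z,st)
a,b=f(388.5,98,.095),f(389.5,253,.095);print('bar',a,b,(a+b)/2,np.linalg.norm(a-b))
q=[f(350,99,.045),f(426,99,.045),f(424,246,.045),f(354,246,.045)];print('block',np.round(q,4),np.mean(q,0))
d=a-b;print('yaw y-axis',np.arctan2(-d[0],d[1])); d=(q[0]+q[1]-q[2]-q[3]);print(np.arctan2(-d[0],d[1]))
y=st['tool_rot'][2];X=np.array([np.cos(y),np.sin(y)]);Y=np.array([np.sin(y),-np.cos(y)])
D=((a+b)/2)[:2]-st['tool_pos'][:2];print('shift tool',D@X,D@Y)
```

```text
bar [ 0.42790815 -0.20180585  0.095     ] [ 0.47198427 -0.29008271  0.095     ] [ 0.44994621 -0.24594428  0.095     ] 0.09866868333073157
block [[ 0.4014 -0.2101  0.045 ]
 [ 0.4508 -0.186   0.045 ]
 [ 0.4991 -0.2828  0.045 ]
 [ 0.4498 -0.3068  0.045 ]] [ 0.45028217 -0.24643875  0.045     ]
yaw y-axis 0.4630827204264413
0.4631627546036392
shift tool 0.060832611649058344 0.0030943085246766568
```

```bash
python3 -m inch '[[[31,2,0,-0.01],[30,1,0,0],[0,0,40,0],[0,0,40,0],[0,0,40,0],[0,0,30,0],[0,0,20,0],[0,0,15,0],[0,0,0,0]]]'
python3 -m inch '[[[0,0,0,0],[0,0,0,0],[0,0,0,0],[0,0,0,0],[0,0,0,0],[0,0,0,0],[0,0,0,0],[0,0,0,0]]]' 1 30
```

```text
time: 9.52
tool_pos: [0.4492, -0.2457, 0.065]
tool_rot: [-3.141, -0.002, 2.036]
contact_force: [-0.6, -0.2, -0.5]
opening: 0.0916
time: 10.52
tool_pos: [0.4495, -0.246, 0.0657]
tool_rot: [3.142, -0.0, 2.036]
contact_force: [-0.5, 0.9, 0.6]
opening: 0.0161
```

```bash
python3 -m inch '[[[0,0,0,0],[0,0,0,0],[0,0,0,0],[0,0,0,0]]]'
python3 -m inch '[[[0,0,-5,0],[0,0,-15,0],[0,0,-40,0],[0,0,-40,0],[0,0,-40,0],[0,0,0,0],[0,0,0,0]]]'
```

```text
time: 11.02
tool_pos: [0.4495, -0.2459, 0.0656]
tool_rot: [3.142, -0.0, 2.036]
contact_force: [-0.3, 1.2, -1.2]
opening: 0.0118
time: 11.9
tool_pos: [0.4489, -0.2455, 0.2052]
tool_rot: [-3.141, -0.001, 2.036]
contact_force: [-0.6, -0.1, -3.9]
opening: 0.0116
```

```bash
python3 -m inch '[[[10,16,0,0],[20,33,0,0],[25,42,0,0],[25,42,0,0],[25,42,0,0],[25,42,0,0],[22,36,0,0],[16,25,0,0],[10,16,0,0],[0,0,0,0.1]]]'
python3 -m inch '[[[0,0,0,0.15],[0,0,0,0.15],[0,0,0,0.15],[0,0,0,0],[0,0,0,0]]]'
python3 look.py w3 | grep -E 'tool|rack_|jaw'; python3 -c "
import cv2,numpy as np
a=cv2.imread('pics/w3.png')
cv2.imwrite('pics/w3c.png',a)"
```

```text
time: 13.15
tool_pos: [0.6324, 0.0469, 0.2043]
tool_rot: [-3.14, -0.001, 1.935]
contact_force: [0.0, -0.4, -4.1]
opening: 0.0121
time: 13.78
tool_pos: [0.6323, 0.045, 0.2053]
tool_rot: [-3.141, -0.0, 1.489]
contact_force: [0.6, -0.2, -3.6]
opening: 0.0118
tool [0.6323 0.045  0.2054] [-3.141 -0.     1.488]
rack_center wrist 0.75 [238.5 254.1] [ 0.6243 -0.0222  0.0475]
rack_center side 0.76 [179.3 221.4] [ 0.706  -0.0748  0.0475]
rack_home top 0.68 [245.9 267.1] [ 0.38   -0.0838  0.1075]
rack_home side 0.72 [192.2 219.1] [0.651  0.0398 0.1075]
jaw side 0.38 [209.5 229.3] [0.5952 0.0737 0.08  ]
```

View pics/w3c.png

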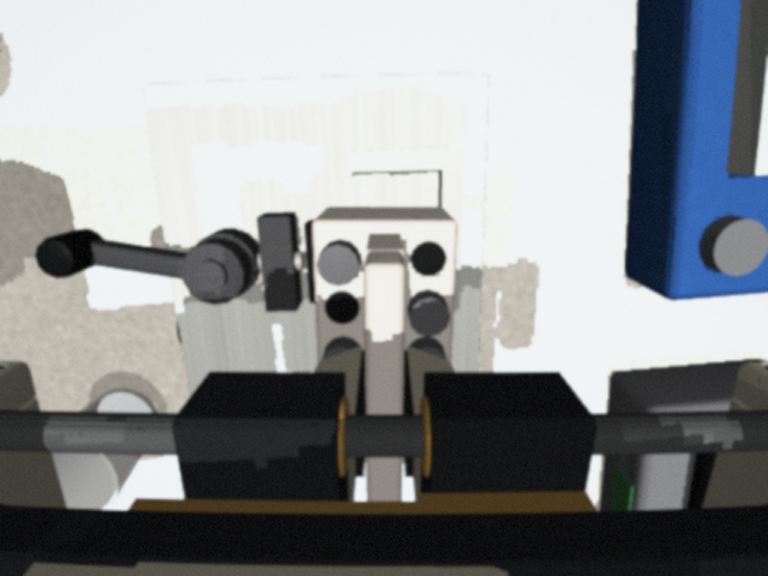

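Run:
```python
from h import *
st=observe();W=read_camera('wrist')
f=lambda x,y,z:onz(W,((y+.5)/1.5-.5,(x+.5)/1.5-.5),z,st)
a,b=f(150,83,.06),f(490,73,.06);d=b-a;print('plat edge yaw',np.arctan2(d[1],d[0]),np.linalg.norm(d),a,b)
zc=.139+.045
a,b=f(313,219,zc),f(457,219,zc);d=b-a;print('rack end yaw',np.arctan2(d[1],d[0]),np.linalg.norm(d),(a+b)/2)
e=f(308,262,.08);print('jaw face',e)
yaw=-.08;Rz=np.array([[np.cos(yaw),-np.sin(yaw)],[np.sin(yaw),np.cos(yaw)]])
print('in shaker',Rz.T@(e[:2]-[.591,.061]))
q=np.mean([a,b],0)[:2];print('rack end mid in shaker',Rz.T@(q-[.591,.061]))
im=W['img']
from ov import overlay
overlay(W,st,im,.591,.061,-.08,(80,30,360,180),2.8,'pics/ov2.png')
```

```text
plat edge yaw -0.06582350056866457 0.20522967960533633 [0.5010613  0.17617952 0.06      ] [0.70584653 0.16268034 0.06      ]
rack end yaw -0.08611482194517929 0.05490951902018766 [0.63734543 0.09884529 0.184     ]
jaw face [0.5864313  0.06135339 0.08      ]
in shaker [-4.58232449e-03 -1.28466513e-05]
rack end mid in shaker [0.04317281 0.04142793]
```

View pics/ov2.png

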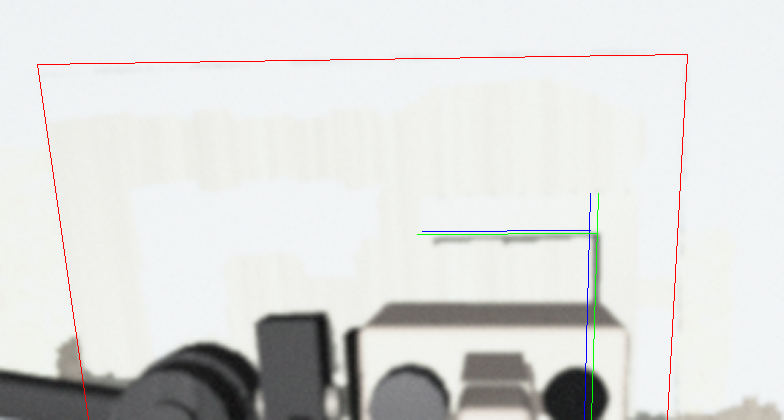

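```bash
python3 -m inch '[[[0,0,20,0],[0,0,20,0],[0,0,18,0],[0,0,8,0],[0,0,5,0],[0,0,3,0],[0,0,2,0],[0,0,1,0],[0,0,0,0],[0,0,0,0]]]'
```

```text
time: 16.12
tool_pos: [0.6326, 0.045, 0.1289]
tool_rot: [3.141, -0.0, 1.486]
contact_force: [0.5, 0.5, -3.8]
opening: 0.0116
```

```bash
for i in 1; do python3 -m inch '[[[0,0,1,0],[0,0,0,0],[0,0,0,0]]]'; python3 -m inch '[[[0,0,1,0],[0,0,0,0],[0,0,0,0]]]';python3 -m inch '[[[0,0,0.5,0],[0,0,0,0],[0,0,0,0]]]'; done
```

```text
time: 16.5
tool_pos: [0.6325, 0.045, 0.1277]
tool_rot: [3.142, -0.0, 1.486]
contact_force: [0.5, -0.1, -3.1]
opening: 0.0116
time: 16.88
tool_pos: [0.6325, 0.045, 0.1267]
tool_rot: [3.142, -0.0, 1.486]
contact_force: [0.3, -0.5, -3.4]
opening: 0.0116
time: 17.25
tool_pos: [0.6325, 0.045, 0.1262]
tool_rot: [3.142, -0.0, 1.486]
contact_force: [0.0, -0.3, -3.0]
opening: 0.0117
```

```bash
python3 -m inch '[[[0,0,0.5,0],[0,0,0,0],[0,0,0,0]]]'; python3 -m inch '[[[0,0,0.5,0],[0,0,0,0],[0,0,0,0]]]'
```

```text
time: 17.62
tool_pos: [0.6325, 0.045, 0.1257]
tool_rot: [3.142, -0.0, 1.486]
contact_force: [0.6, -0.5, -3.6]
opening: 0.0118
time: 18.0
tool_pos: [0.6326, 0.045, 0.1256]
tool_rot: [3.141, -0.0, 1.486]
contact_force: [-0.0, 0.6, -0.1]
opening: 0.012
```

```bash
python3 -m inch '[[[2,0,0,0],[2,0,0,0],[2,0,0,0],[1,0,0,0],[1,0,0,0],[0,0,0,0]]]'; python3 -m inch '[[[1,0,0,0],[0,0,0,0]]]';python3 -m inch '[[[1,0,0,0],[0,0,0,0]]]'
```

```text
time: 18.75
tool_pos: [0.6336, 0.0529, 0.1257]
tool_rot: [3.14, -0.0, 1.486]
contact_force: [3.0, -3.4, 5.6]
opening: 0.0118
time: 19.0
tool_pos: [0.6336, 0.0536, 0.1257]
tool_rot: [3.14, 0.0, 1.486]
contact_force: [2.2, -4.0, 6.2]
opening: 0.0116
time: 19.25
tool_pos: [0.6337, 0.0547, 0.1257]
tool_rot: [3.14, 0.0, 1.486]
contact_force: [2.1, -5.0, 5.2]
opening: 0.012
```

```bash
python3 -m inch '[[[0,0,-0.3,0],[0,0,0,0]]]'; python3 -m inch '[[[0.7,0,0,0],[0,0,0,0]]]';python3 -m inch '[[[0.7,0,0,0],[0,0,0,0]]]';python3 -m inch '[[[0.7,0,0,0],[0,0,0,0]]]'
```

```text
time: 19.5
tool_pos: [0.6336, 0.0547, 0.1257]
tool_rot: [3.141, 0.0, 1.486]
contact_force: [2.3, -4.5, 3.8]
opening: 0.0117
time: 19.75
tool_pos: [0.6335, 0.0556, 0.1257]
tool_rot: [3.141, -0.0, 1.486]
contact_force: [2.0, -4.8, 4.7]
opening: 0.012
time: 20.0
tool_pos: [0.6335, 0.0562, 0.1257]
tool_rot: [3.141, 0.0, 1.486]
contact_force: [1.7, -3.8, 4.7]
opening: 0.0116
time: 20.25
tool_pos: [0.6334, 0.0568, 0.1256]
tool_rot: [-3.142, 0.0, 1.486]
contact_force: [1.8, -5.2, 5.3]
opening: 0.0117
```

```bash
python3 -m inch '[[[0,0,-0.3,0],[0,0,0,0]]]';python3 -m inch '[[[0.7,0,0,0],[0,0,0,0]]]'; python3 -m inch '[[[0.7,0,0,0],[0,0,0,0]]]';python3 -m inch '[[[0.5,0,0,0],[0,0,0,0]]]'
```

```text
time: 20.5
tool_pos: [0.6334, 0.0569, 0.1257]
tool_rot: [-3.141, 0.0, 1.486]
contact_force: [2.2, -5.2, 4.1]
opening: 0.0119
time: 20.75
tool_pos: [0.6333, 0.0576, 0.1257]
tool_rot: [-3.141, 0.0, 1.486]
contact_force: [1.2, -5.1, 4.5]
opening: 0.0119
time: 21.0
tool_pos: [0.6333, 0.0582, 0.1257]
tool_rot: [-3.141, 0.001, 1.486]
contact_force: [0.5, -5.4, 5.2]
opening: 0.0116
time: 21.25
tool_pos: [0.6334, 0.0583, 0.1258]
tool_rot: [-3.141, 0.001, 1.486]
contact_force: [0.3, -7.4, 6.2]
opening: 0.0115
```

```bash
python3 -m inch '[[[0.5,0,-0.2,0],[0,0,0,0],[0,0,0,0]]]';python3 -m inch '[[[0.5,0,0,0],[0,0,0,0],[0,0,0,0]]]'
```

```text
time: 21.62
tool_pos: [0.6334, 0.0584, 0.1259]
tool_rot: [-3.141, 0.002, 1.486]
contact_force: [0.5, -8.2, 4.2]
opening: 0.0119
time: 22.0
tool_pos: [0.6335, 0.0586, 0.126]
tool_rot: [-3.141, 0.002, 1.486]
contact_force: [-0.0, -8.9, 5.1]
opening: 0.0121
```

```bash
python3 -m inch '[[[-0.5,0,-0.2,0],[0,1,0,0],[0,1,0,0],[0,0,0,0]]]';python3 -m inch '[[[0,1,0,0],[0,0,0,0]]]';python3 -m inch '[[[0,0.7,0,0],[0,0,0,0]]]';python3 -m inch '[[[0,0.7,0,0],[0,0,0,0]]]'
```

```text
time: 22.5
tool_pos: [0.634, 0.0584, 0.126]
tool_rot: [-3.137, 0.002, 1.486]
contact_force: [-4.6, -7.9, 7.1]
opening: 0.0119
time: 22.75
tool_pos: [0.6345, 0.0583, 0.126]
tool_rot: [-3.136, 0.002, 1.486]
contact_force: [-6.7, -7.8, 9.2]
opening: 0.0121
time: 23.0
tool_pos: [0.6349, 0.0583, 0.126]
tool_rot: [-3.136, 0.002, 1.486]
contact_force: [-8.2, -7.1, 9.3]
opening: 0.0121
time: 23.25
tool_pos: [0.6353, 0.0583, 0.1261]
tool_rot: [-3.135, 0.002, 1.486]
contact_force: [-8.8, -7.8, 9.1]
opening: 0.0119
```

```bash
python3 -m inch '[[[-0.4,0,-0.6,0],[0,0,0,0],[0,0,0,0]]]';python3 -m inch '[[[0,0.7,0,0],[0,0,0,0]]]';python3 -m inch '[[[0,0.7,0,0],[0,0,0,0]]]';python3 -m inch '[[[0,0.7,0,0],[0,0,0,0]]]'
```

```text
time: 23.62
tool_pos: [0.6352, 0.0583, 0.1261]
tool_rot: [-3.134, 0.001, 1.486]
contact_force: [-6.5, -5.9, 5.8]
opening: 0.0119
time: 23.88
tool_pos: [0.6356, 0.0583, 0.1261]
tool_rot: [-3.134, 0.001, 1.487]
contact_force: [-8.2, -7.1, 7.6]
opening: 0.0118
time: 24.12
tool_pos: [0.6362, 0.0583, 0.1261]
tool_rot: [-3.133, 0.001, 1.487]
contact_force: [-8.8, -6.1, 8.4]
opening: 0.0121
time: 24.38
tool_pos: [0.6367, 0.0582, 0.1262]
tool_rot: [-3.133, 0.001, 1.487]
contact_force: [-9.5, -6.8, 9.8]
opening: 0.012
```

```bash
python3 -m inch '[[[-0.2,0,-0.7,0],[0,0,0,0],[0,0,0,0]]]';python3 -m inch '[[[0,0.7,0,0],[0,0,0,0]]]';python3 -m inch '[[[0,0.7,0,0],[0,0,0,0]]]';python3 -m inch '[[[0,0.7,0,0],[0,0,0,0]]]'
```

```text
time: 24.75
tool_pos: [0.6368, 0.0583, 0.1262]
tool_rot: [-3.133, 0.001, 1.487]
contact_force: [-6.9, -5.9, 5.1]
opening: 0.0119
time: 25.0
tool_pos: [0.6373, 0.0583, 0.1262]
tool_rot: [-3.132, 0.001, 1.487]
contact_force: [-7.9, -5.3, 5.9]
opening: 0.0119
time: 25.25
tool_pos: [0.6379, 0.0582, 0.1263]
tool_rot: [-3.132, 0.001, 1.487]
contact_force: [-8.2, -4.8, 5.5]
opening: 0.0122
time: 25.5
tool_pos: [0.6385, 0.0582, 0.1263]
tool_rot: [-3.132, 0.001, 1.487]
contact_force: [-9.0, -4.8, 6.4]
opening: 0.0116
```

```bash
python3 -m inch '[[[0,0.5,-0.3,0],[0,0,0,0]]]';python3 -m inch '[[[0,0.6,0,0],[0,0,0,0]]]';python3 -m inch '[[[0,0.6,0,0],[0,0,0,0]]]';python3 -m inch '[[[0,0.5,0,0],[0,0,0,0]]]'
```

```text
time: 25.75
tool_pos: [0.639, 0.0582, 0.1263]
tool_rot: [-3.132, 0.001, 1.487]
contact_force: [-7.8, -5.2, 5.1]
opening: 0.0116
time: 26.0
tool_pos: [0.6396, 0.0582, 0.1263]
tool_rot: [-3.132, 0.001, 1.487]
contact_force: [-6.8, -4.6, 4.8]
opening: 0.0121
time: 26.25
tool_pos: [0.6402, 0.0582, 0.1263]
tool_rot: [-3.132, 0.001, 1.487]
contact_force: [-8.0, -5.6, 5.6]
opening: 0.012
time: 26.5
tool_pos: [0.6406, 0.0581, 0.1263]
tool_rot: [-3.132, 0.001, 1.487]
contact_force: [-9.1, -4.2, 5.4]
opening: 0.0117
```

```bash
python3 -m inch '[[[0,0.5,-0.2,0],[0,0,0,0]]]';python3 -m inch '[[[0,0.5,0,0],[0,0,0,0]]]';python3 -m inch '[[[0,0.5,0,0],[0,0,0,0]]]'; python3 look.py w4 0.1075| grep -E 'tool|rack_|shaker'
```

```text
time: 26.75
tool_pos: [0.6412, 0.0581, 0.1263]
tool_rot: [-3.132, 0.001, 1.487]
contact_force: [-7.0, -5.0, 3.4]
opening: 0.0118
time: 27.0
tool_pos: [0.6413, 0.0581, 0.1263]
tool_rot: [-3.131, 0.001, 1.487]
contact_force: [-9.0, -4.1, 4.7]
opening: 0.0118
time: 27.25
tool_pos: [0.6416, 0.0581, 0.1264]
tool_rot: [-3.13, 0.001, 1.487]
contact_force: [-10.3, -4.3, 5.6]
opening: 0.0117
tool [0.6415 0.0581 0.1264] [-3.1304e+00  1.0000e-03  1.4871e+00]
rack_center wrist 0.6 [238.5 252.2] [0.6387 0.0558 0.1075]
rack_center side 0.71 [195.  220.4] [0.6407 0.0497 0.1075]
shaker top 0.8 [173.2 215.1] [0.5932 0.0681 0.    ]
shaker wrist 0.97 [187.7 207.8] [0.5947 0.0612 0.    ]
shaker side 0.75 [221.7 233.4] [0.5916 0.0545 0.    ]
rack_home side 0.79 [198.7 220.5] [0.6322 0.0649 0.1075]
```

View pics/w4.png

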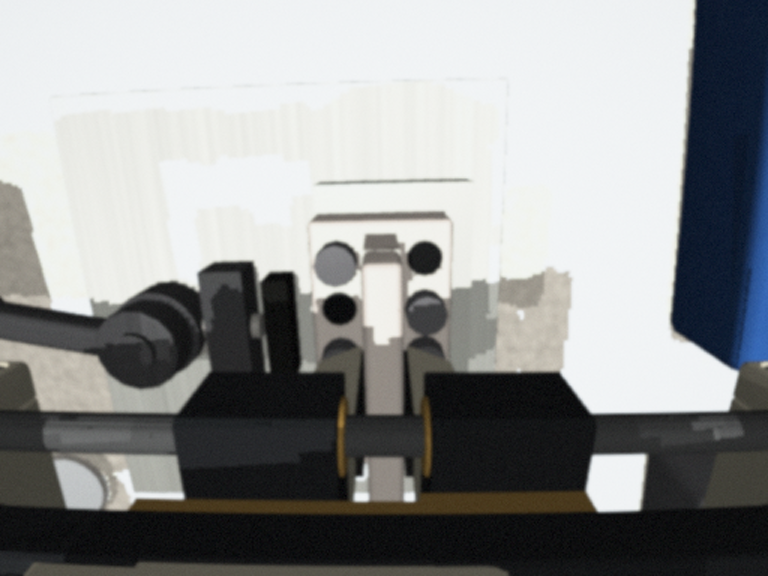

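```bash
python3 -m inch '[[[0,0.5,-0.2,0],[0,0,0,0],[0,0,0,0]]]';python3 -m inch '[[[0,0.6,0,0],[0,0,0,0],[0,0,0,0]]]';python3 -m inch '[[[0,0.6,0,0],[0,0,0,0],[0,0,0,0]]]'
```

```text
time: 28.68
tool_pos: [0.6417, 0.058, 0.1264]
tool_rot: [-3.13, 0.001, 1.487]
contact_force: [-11.2, -4.3, 6.6]
opening: 0.012
time: 29.05
tool_pos: [0.6419, 0.058, 0.1265]
tool_rot: [-3.129, 0.001, 1.487]
contact_force: [-12.2, -5.6, 7.6]
opening: 0.0117
time: 29.42
tool_pos: [0.6422, 0.0579, 0.1266]
tool_rot: [-3.128, 0.001, 1.487]
contact_force: [-14.1, -5.1, 7.5]
opening: 0.0119
```

```bash
python3 -m inch '[[[0,-0.8,0,0],[0,0,0,0]]]';python3 -m inch '[[[0,-0.8,0.2,0],[0,0,0,0]]]';python3 -m inch '[[[-0.2,-0.6,0,0],[0,0,0,0]]]'
```

```text
time: 29.68
tool_pos: [0.642, 0.058, 0.1265]
tool_rot: [-3.129, 0.001, 1.487]
contact_force: [-12.2, -4.9, 6.8]
opening: 0.012
time: 29.92
tool_pos: [0.6418, 0.058, 0.1265]
tool_rot: [-3.131, 0.001, 1.487]
contact_force: [-9.8, -5.2, 7.0]
opening: 0.012
time: 30.18
tool_pos: [0.6416, 0.058, 0.1264]
tool_rot: [-3.132, 0.001, 1.487]
contact_force: [-8.4, -4.4, 6.0]
opening: 0.0117
```

```bash
python3 -m inch '[[[0,-0.8,0,0],[0,-0.8,0,0],[0,0,0,0]]]';python3 -m inch '[[[-0.3,-0.6,0,0],[0,0,0,0]]]'; python3 -m inch '[[[0,0,0,0],[0,0,0,0],[0,0,0,0]]]' 1 3
```

```text
time: 30.55
tool_pos: [0.641, 0.058, 0.1263]
tool_rot: [-3.134, 0.001, 1.487]
contact_force: [-4.0, -4.3, 2.0]
opening: 0.0121
time: 30.8
tool_pos: [0.6406, 0.0579, 0.1263]
tool_rot: [-3.135, 0.0, 1.487]
contact_force: [-4.8, -3.1, 0.1]
opening: 0.0116
time: 31.18
tool_pos: [0.643, 0.058, 0.1275]
tool_rot: [-3.141, -0.001, 1.486]
contact_force: [-1.0, -0.5, -2.8]
opening: 0.0129
```

```bash
python3 -m inch '[[[0,0,0,0],[0,0,0,0],[0,0,0,0],[0,0,0,0],[0,0,0,0]]]' 0; python3 -m inch '[[[0,0,-10,0],[0,0,-30,0],[0,0,-40,0],[-30,-20,-20,0],[-30,-20,0,0],[0,0,0,0],[0,0,0,0]]]'; python3 look.py w5 0.1075
```

```text
time: 31.8
tool_pos: [0.6433, 0.0575, 0.1281]
tool_rot: [3.141, -0.0, 1.486]
contact_force: [0.3, 0.3, -0.9]
opening: 0.0457
time: 32.67
tool_pos: [0.5987, 0.0014, 0.2286]
tool_rot: [3.14, -0.001, 1.485]
contact_force: [0.6, 0.9, 0.5]
opening: 0.0457
tool [0.5987 0.0017 0.2283] [ 3.1410e+00 -4.0000e-04  1.4861e+00]
rack_center top 0.68 [149.5 215.8] [0.6346 0.06   0.1075]
rack_center wrist 0.91 [124.6 294.1] [0.6367 0.0568 0.1075]
rack_center side 0.77 [196.5 220.7] [0.6365 0.0555 0.1075]
shaker top 0.55 [245.6 267.2] [ 0.3883 -0.0876  0.    ]
shaker wrist 0.68 [118.5 245.7] [0.5912 0.0594 0.    ]
shaker wrist 0.6 [127.4 296.6] [0.6516 0.0437 0.    ]
shaker side 0.83 [226.9 230.9] [0.5885 0.0796 0.    ]
rack_home top 0.59 [148.3 220.1] [0.6383 0.0486 0.1075]
rack_home top 0.57 [160.3 111.1] [0.5965 0.3384 0.1075]
rack_home side 0.58 [196.1 222.4] [0.6322 0.0513 0.1075]
rack_home side 0.55 [161.3 228.4] [ 0.6961 -0.1154  0.1075]
jaw top 0.26 [269.6 335.6] [ 0.3248 -0.2663  0.08  ]
jaw wrist 0.92 [119.9 245.8] [0.5942 0.0627 0.08  ]
jaw side 0.37 [209.9 230.2] [0.5917 0.074  0.08  ]
lever top 0.7 [261.1 152.6] [0.3335 0.2133 0.092 ]
lever wrist 0.88 [125.8 176.5] [0.5304 0.0638 0.092 ]
lever side 0.72 [213.9 246.3] [0.5302 0.0766 0.092 ]
lever_knob top 0.62 [163.4 109.9] [0.5916 0.3457 0.092 ]
lever_knob wrist 0.68 [111.5  84.2] [0.4466 0.085  0.092 ]
lever_knob side 0.57 [220.8 267.5] [0.4547 0.074  0.092 ]
```

View pics/w5.png

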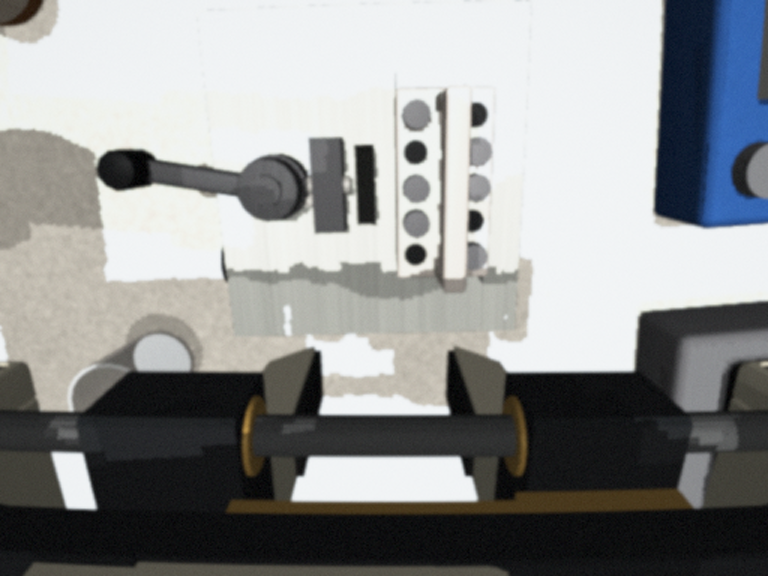

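```bash
python3 -m inch '[[[-10,18,0,0],[-10,17,0,0],[0,0,30,0],[0,0,40,0],[0,0,35,0],[0,0,20,0],[0,0,7,0],[0,0,0,0]]]' 1 20; python3 -m inch '[[[4,0,0,0],[0,0,0,0]]]';python3 -m inch '[[[3,0,0,0],[0,0,0,0]]]'
```

```text
time: 34.72
tool_pos: [0.6315, -0.0218, 0.0962]
tool_rot: [3.142, -0.0, 1.486]
contact_force: [-0.6, -0.3, 0.8]
opening: 0.0009
time: 34.98
tool_pos: [0.6323, -0.0175, 0.0971]
tool_rot: [3.14, -0.0, 1.486]
contact_force: [-0.4, -0.3, 0.0]
opening: 0.0006
time: 35.22
tool_pos: [0.6321, -0.0145, 0.0963]
tool_rot: [3.141, -0.0, 1.486]
contact_force: [-0.8, 0.3, 0.6]
opening: 0.0003
```

```bash
python3 -m inch '[[[3,0,0,0],[1,0,0,0],[0,0,0,0]]]';python3 -m inch '[[[1,0,0,0],[0.5,0,0,0],[0,0,0,0]]]';python3 -m inch '[[[1,0,0,0],[0,0,0,0]]]';python3 -m inch '[[[1,0,0,0],[0,0,0,0]]]'
```

```text
time: 35.6
tool_pos: [0.6324, -0.0107, 0.096]
tool_rot: [3.142, -0.0, 1.486]
contact_force: [-0.0, 0.2, -0.6]
opening: 0.0005
time: 35.98
tool_pos: [0.6325, -0.0093, 0.096]
tool_rot: [3.142, -0.0, 1.486]
contact_force: [-0.0, 0.5, -0.5]
opening: 0.0004
time: 36.22
tool_pos: [0.6325, -0.0089, 0.096]
tool_rot: [3.142, 0.001, 1.486]
contact_force: [-0.3, -3.5, 0.7]
opening: 0.0005
time: 36.48
tool_pos: [0.633, -0.0087, 0.0962]
tool_rot: [3.141, 0.002, 1.486]
contact_force: [0.2, -7.1, -0.1]
opening: 0.0004
```

Pushing the rack's end took 7 N with no movement, so it is against the side fence. Next I'll go to the lever knob.

```bash
python3 -m inch '[[[-10,0,0,0],[0,0,-40,0],[0,0,-55,0],[23,-37,0,0],[23,-38,0,0],[24,-38,0,0],[23,-38,0,0],[23,-38,0,0],[0,0,0,0.07],[0,0,0,0]]]'; python3 look.py w6 0.1075 | grep -E 'tool|lever|rack_c'
```

```text
time: 37.72
tool_pos: [0.4532, 0.1147, 0.1914]
tool_rot: [3.141, -0.001, 1.417]
contact_force: [0.1, -0.1, -0.3]
opening: 0.0003
tool [0.4535 0.1144 0.1912] [ 3.1411e+00 -6.0000e-04  1.4171e+00]
rack_center top 0.81 [149. 219.] [0.6362 0.0515 0.1075]
rack_center wrist 0.89 [234.9 477.9] [0.6382 0.0546 0.1075]
rack_center side 0.96 [196.9 220.1] [0.6374 0.058  0.1075]
rack_center side 0.22 [165.7 229. ] [ 0.683  -0.095   0.1075]
lever top 0.57 [186.6 212.2] [0.5356 0.0667 0.092 ]
lever top 0.18 [160.6 112.5] [0.5996 0.3393 0.092 ]
lever wrist 0.9 [236.9 350.2] [0.5311 0.0631 0.092 ]
lever side 0.75 [209.7 250.2] [0.5267 0.054  0.092 ]
lever side 0.32 [209.4 230.9] [0.5852 0.0807 0.092 ]
lever_knob top 0.61 [215.4 203.8] [0.4571 0.0856 0.092 ]
lever_knob wrist 0.59 [230.2 258. ] [0.4503 0.0825 0.092 ]
lever_knob side 0.57 [221.7 266.3] [0.4567 0.0793 0.092 ]
```

View pics/w6.png

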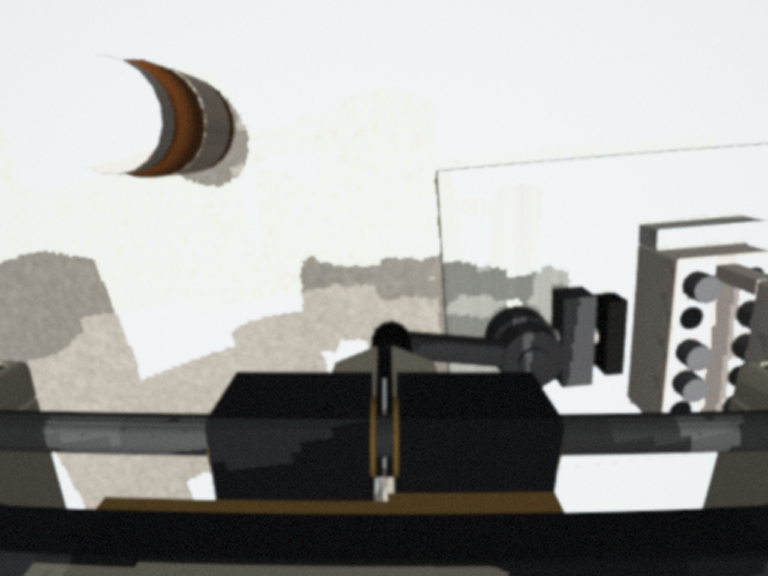

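```bash
python3 -m inch '[[[3,0,0,0.06],[0,0,40,0],[0,0,40,0],[0,0,20,0],[0,0,6,0],[-4,0,0,0],[-4,0,0,0],[0,0,0,0]]]'; python3 -m inch '[[[-2,0,0,0],[0,0,0,0]]]'; python3 -m inch '[[[-2,0,0,0],[0,0,0,0]]]'
```

```text
time: 39.78
tool_pos: [0.4525, 0.1092, 0.0858]
tool_rot: [3.14, -0.0, 1.355]
contact_force: [0.0, 0.3, -0.7]
opening: 0.0005
time: 40.02
tool_pos: [0.4518, 0.1075, 0.0852]
tool_rot: [3.141, -0.0, 1.356]
contact_force: [-0.4, -0.5, 0.1]
opening: 0.0002
time: 40.28
tool_pos: [0.4512, 0.1055, 0.085]
tool_rot: [3.142, -0.0, 1.356]
contact_force: [0.6, 0.5, 0.5]
opening: 0.0001
```

```bash
python3 -m inch '[[[-3.5,-0.9,0,-0.04],[-3.5,-0.9,0,-0.04],[-3.5,-0.9,0,-0.04],[-3.5,-0.9,0,-0.04],[-3.5,-0.9,0,-0.04]]]'; python3 -m inch '[[[-3.5,-0.9,0,-0.04],[-3.5,-0.9,0,-0.04],[-3.5,-0.9,0,-0.04],[-3.5,-0.9,0,-0.04],[-3.5,-0.9,0,-0.04]]]'
```

```text
time: 40.9
tool_pos: [0.4446, 0.0891, 0.0851]
tool_rot: [3.141, -0.001, 1.557]
contact_force: [0.7, 1.6, 0.3]
opening: 0.0004
time: 41.52
tool_pos: [0.4412, 0.0716, 0.0851]
tool_rot: [3.141, -0.001, 1.757]
contact_force: [-0.1, 3.1, 0.8]
opening: 0.0006
```

```bash
python3 -m inch '[[[-3.5,-0.9,0,-0.04],[-3.5,-0.9,0,-0.04],[-3.5,-0.9,0,-0.04],[-3.5,-0.9,0,-0.04]]]'; python3 -m inch '[[[-3.5,-0.9,0,-0.04],[-3.5,-0.9,0,-0.04],[-3.5,-0.9,0,-0.04],[-3.5,-0.9,0,-0.04]]]'
```

```text
time: 42.02
tool_pos: [0.441, 0.0573, 0.0851]
tool_rot: [3.141, -0.001, 1.917]
contact_force: [-0.8, 5.0, 1.3]
opening: 0.0003
time: 42.52
tool_pos: [0.4429, 0.0431, 0.0851]
tool_rot: [3.141, -0.001, 2.077]
contact_force: [-1.3, 4.7, 2.5]
opening: 0.0004
```

```bash
python3 -m inch '[[[-3.5,-0.9,0,-0.04],[-3.5,-0.9,0,-0.04],[-3.5,-0.9,0,-0.04]]]'; python3 -m inch '[[[-3.5,-0.9,0,-0.04],[-3.5,-0.9,0,-0.04]]]'; python3 -m inch '[[[-3.5,-0.9,0,-0.04]]]'
```

```text
time: 42.9
tool_pos: [0.4458, 0.0328, 0.0851]
tool_rot: [-3.142, -0.002, 2.197]
contact_force: [-1.4, 4.8, 3.1]
opening: 0.0003
time: 43.15
tool_pos: [0.4484, 0.0261, 0.085]
tool_rot: [-3.141, -0.002, 2.277]
contact_force: [-1.7, 4.7, 3.4]
opening: 0.0001
time: 43.28
tool_pos: [0.4499, 0.0229, 0.085]
tool_rot: [-3.141, -0.002, 2.317]
contact_force: [-2.9, 4.6, 4.2]
opening: 0.0006
```

```bash
python3 -m inch '[[[-2.7,-0.7,0,-0.03]]]'; python3 -m inch '[[[-2.7,-0.7,0,-0.03]]]'; python3 -m inch '[[[-2.7,-0.7,0,-0.03]]]'; python3 -m inch '[[[-2.7,-0.7,0,-0.03]]]'
```

```text
time: 43.4
tool_pos: [0.4511, 0.0204, 0.085]
tool_rot: [-3.141, -0.002, 2.347]
contact_force: [-2.9, 4.4, 4.6]
opening: 0.0007
time: 43.52
tool_pos: [0.4524, 0.0179, 0.085]
tool_rot: [-3.141, -0.002, 2.377]
contact_force: [-3.1, 4.0, 3.9]
opening: 0.0007
time: 43.65
tool_pos: [0.4538, 0.0156, 0.085]
tool_rot: [-3.141, -0.002, 2.407]
contact_force: [-3.4, 3.9, 4.8]
opening: 0.0005
time: 43.78
tool_pos: [0.4553, 0.0132, 0.085]
tool_rot: [-3.141, -0.002, 2.437]
contact_force: [-3.6, 4.1, 3.9]
opening: 0.0005
```

```bash
python3 -m inch '[[[-2.7,-0.7,0,-0.03]]]'; python3 -m inch '[[[-2.7,-0.7,0,-0.03]]]'; python3 -m inch '[[[-2.7,-0.7,0,-0.03]]]'; python3 -m inch '[[[-2.7,-0.7,0,-0.03]]]'
```

```text
time: 43.9
tool_pos: [0.4568, 0.0109, 0.085]
tool_rot: [-3.141, -0.003, 2.467]
contact_force: [-4.0, 2.6, 3.8]
opening: 0.0008
time: 44.02
tool_pos: [0.4585, 0.0086, 0.0849]
tool_rot: [-3.141, -0.003, 2.497]
contact_force: [-4.4, 2.0, 3.7]
opening: 0.0007
time: 44.15
tool_pos: [0.4604, 0.0061, 0.0849]
tool_rot: [-3.141, -0.002, 2.527]
contact_force: [-4.3, 1.1, 3.6]
opening: 0.0006
time: 44.28
tool_pos: [0.4624, 0.0038, 0.0849]
tool_rot: [-3.141, -0.002, 2.558]
contact_force: [-5.1, 0.8, 3.9]
opening: 0.0002
```

```bash
python3 -m inch '[[[-1.8,-0.5,0,-0.02]]]'; python3 -m inch '[[[-1.8,-0.5,0,-0.02]]]'; python3 -m inch '[[[-1.8,-0.5,0,-0.02]]]'; python3 -m inch '[[[-1.8,-0.5,0,-0.02]]]'
```

```text
time: 44.4
tool_pos: [0.4639, 0.0022, 0.0849]
tool_rot: [-3.141, -0.001, 2.577]
contact_force: [-5.9, -0.1, 2.8]
opening: 0.0005
time: 44.52
tool_pos: [0.4653, 0.0007, 0.0849]
tool_rot: [-3.141, -0.001, 2.597]
contact_force: [-6.0, -0.2, 3.3]
opening: 0.0004
time: 44.65
tool_pos: [0.4667, -0.0007, 0.0848]
tool_rot: [-3.141, -0.001, 2.617]
contact_force: [-4.3, 0.6, 2.1]
opening: 0.0003
time: 44.78
tool_pos: [0.4681, -0.002, 0.0849]
tool_rot: [-3.141, -0.0, 2.637]
contact_force: [-4.8, -1.0, 1.8]
opening: 0.0004
```

```bash
python3 -m inch '[[[-1.8,-0.5,0,-0.02]]]'; python3 -m inch '[[[-1.8,-0.5,0,-0.02]]]'; python3 -m inch '[[[-1.8,-0.5,0,-0.02]]]'; python3 -m inch '[[[-1.8,-0.5,0,-0.02]]]'
```

```text
time: 44.9
tool_pos: [0.4696, -0.0033, 0.0849]
tool_rot: [-3.141, -0.0, 2.657]
contact_force: [-3.8, -1.3, 0.5]
opening: 0.0005
time: 45.02
tool_pos: [0.471, -0.0045, 0.0849]
tool_rot: [-3.142, -0.0, 2.677]
contact_force: [-4.7, -1.2, 0.2]
opening: 0.0006
time: 45.15
tool_pos: [0.4725, -0.0057, 0.0849]
tool_rot: [3.141, 0.0, 2.697]
contact_force: [-3.5, -1.2, 0.1]
opening: 0.0006
time: 45.28
tool_pos: [0.474, -0.0069, 0.085]
tool_rot: [3.141, 0.0, 2.717]
contact_force: [-2.4, -1.0, -1.8]
opening: 0.0002
```

Force is falling; the centre is close.

```bash
python3 -m inch '[[[-1.8,-0.5,0,-0.02]]]'; python3 -m inch '[[[-1.8,-0.5,0,-0.02]]]'; python3 -m inch '[[[0,0,0,0],[0,0,0,0]]]'
```

```text
time: 45.4
tool_pos: [0.4755, -0.0081, 0.085]
tool_rot: [3.141, 0.001, 2.737]
contact_force: [-2.9, -0.6, -2.1]
opening: 0.0008
time: 45.52
tool_pos: [0.477, -0.0093, 0.085]
tool_rot: [3.141, 0.001, 2.757]
contact_force: [-2.0, 0.0, -0.8]
opening: 0.0005
time: 45.78
tool_pos: [0.477, -0.0092, 0.0852]
tool_rot: [3.141, 0.001, 2.756]
contact_force: [-0.6, -0.9, -1.4]
opening: 0.0007
```

```bash
python3 -m inch '[[[-1.8,-0.5,0,-0.02],[0,0,0,0]]]'; python3 -m inch '[[[-1.8,-0.5,0,-0.02],[0,0,0,0]]]'; python3 look.py w7 0.1075 | grep -E 'tool|lever|jaw|rack_c'
```

```text
time: 46.02
tool_pos: [0.4785, -0.0104, 0.0851]
tool_rot: [3.141, 0.001, 2.776]
contact_force: [-0.3, 0.6, -0.3]
opening: 0.0006
time: 46.28
tool_pos: [0.48, -0.0116, 0.0851]
tool_rot: [3.141, 0.001, 2.796]
contact_force: [-0.4, -0.1, 0.7]
opening: 0.0004
tool [ 0.4799 -0.0116  0.0851] [3.1414e+00 7.0000e-04 2.7957e+00]
rack_center top 0.57 [145.8 215.6] [0.6449 0.061  0.1075]
rack_center side 0.91 [196.9 218.3] [0.6429 0.0607 0.1075]
jaw top 0.55 [160.8 217.4] [0.6103 0.0566 0.08  ]
jaw side 0.58 [207.7 226. ] [0.6091 0.0711 0.08  ]
lever top 0.55 [234.9 418.6] [ 0.4212 -0.4842  0.092 ]
lever wrist 0.62 [294.3 411.8] [0.5343 0.0631 0.092 ]
lever side 0.44 [210.1 246.8] [0.5362 0.0605 0.092 ]
lever side 0.34 [287.  281.7] [0.3136 0.2893 0.092 ]
lever_knob side 0.58 [179.3 333.3] [ 0.322  -0.2082  0.092 ]
lever_knob side 0.45 [197.1 266.6] [ 0.5015 -0.0232  0.092 ]
```

View pics/w7.png

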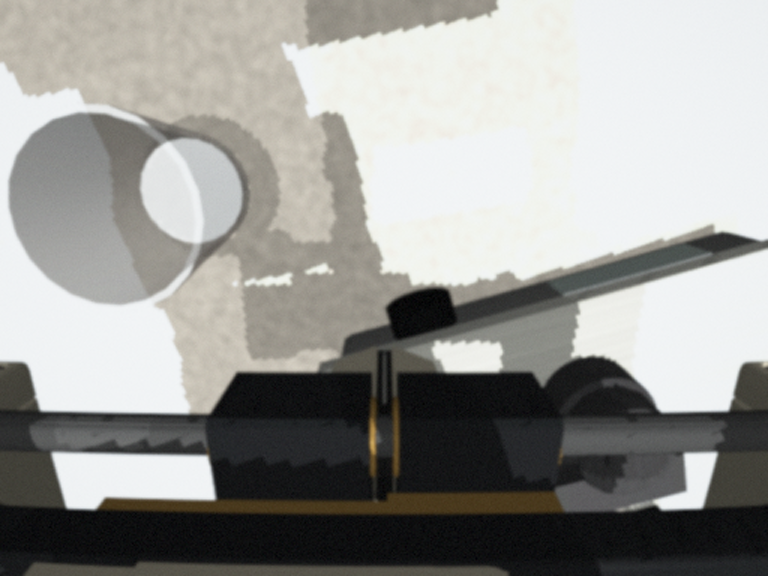

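```bash
python3 -m inch '[[[4,0,0,0],[6,0,0,0],[0,0,-30,0],[0,0,-50,0],[0,0,-50,0],[-30,-30,-40,0],[-30,-30,-30,0],[0,0,0,0],[0,0,0,0]]]'; python3 look.py w8 0.1075 | grep -E 'tool|lever|jaw|rack_c'
python3 - <<'E'
import cv2,numpy as np
t=cv2.imread('pics/w8_t.png')[115:235,150:290];w=cv2.imread('pics/w8.png')
s=cv2.imread('pics/w8_s.png')[150:270,180:320]
a=cv2.resize(t,(400,343),interpolation=2);b=cv2.resize(s,(400,343),interpolation=2)
w=cv2.resize(w,(340,256));c=np.zeros((256,460,3),np.uint8);c=np.hstack([w,c])
cv2.imwrite('pics/fin.png',np.vstack([np.hstack([a,b]),c]))
E
```

```text
time: 48.45
tool_pos: [0.5055, -0.0844, 0.2841]
tool_rot: [3.141, -0.002, 2.795]
contact_force: [-0.4, 0.6, -0.3]
opening: 0.0008
tool [ 0.5053 -0.084   0.2839] [ 3.1414e+00 -2.4000e-03  2.7962e+00]
rack_center top 0.93 [149.  215.1] [0.6359 0.062  0.1075]
rack_center wrist 0.93 [240.6 405.4] [0.6396 0.0552 0.1075]
rack_center side 0.77 [197.8 220.4] [0.6345 0.0613 0.1075]
rack_center side 0.24 [164.  230.6] [ 0.6821 -0.1057  0.1075]
jaw top 0.46 [165.9 215.7] [0.5958 0.0607 0.08  ]
jaw wrist 0.73 [199.2 387.1] [0.594  0.0542 0.08  ]
jaw wrist 0.65 [152.6 383.6] [0.5365 0.0633 0.08  ]
jaw side 0.56 [211.3 229.7] [0.5903 0.0804 0.08  ]
lever top 0.79 [190.6 211.9] [0.5247 0.067  0.092 ]
lever top 0.44 [125.4 312.6] [ 0.7153 -0.2024  0.092 ]
lever wrist 0.57 [150.5 385.3] [0.5313 0.0617 0.092 ]
lever side 0.61 [211.3 244.1] [0.5419 0.0693 0.092 ]
lever_knob top 0.88 [217.1 202.2] [0.4524 0.0896 0.092 ]
lever_knob wrist 0.87 [ 72.6 393.4] [0.4531 0.0896 0.092 ]
lever_knob side 0.49 [221.2 265.1] [0.4611 0.079  0.092 ]
lever_knob side 0.49 [284.8 280.9] [0.3187 0.2833 0.092 ]
```

View pics/fin.png

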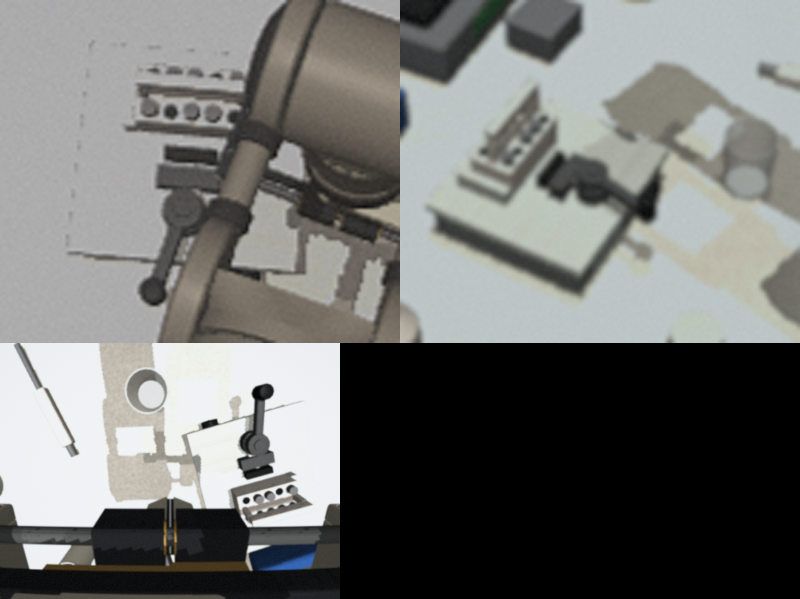

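The lever sprang back, so the zero-force reading was just short of centre. The knob is again near (0.453, 0.090), and the rack is still home. I'll repeat the push and go further this time, then check by retreating slowly.

```bash
python3 -m inch '[[[28.5,44.5,0,0],[28.5,44.5,0,0],[28.5,44,0,0],[29,44,0,0],[0,0,12,0.17],[0,0,15,0.17],[0,0,15,0.17],[0,0,15,0.17],[0,0,15,0.17],[0,0,15,0.17]]]'; python3 -m inch '[[[0,0,15,0.17],[0,0,15,0.17],[0,0,15,0.166],[0,0,35,0],[0,0,25,0],[0,0,7,0],[0,0,0,0]]]'
```

```text
time: 50.75
tool_pos: [0.4586, 0.1205, 0.1976]
tool_rot: [3.141, -0.0, 1.77]
contact_force: [-0.3, -0.2, -0.3]
opening: 0.0004
time: 51.62
tool_pos: [0.4588, 0.1205, 0.0862]
tool_rot: [-3.142, -0.0, 1.27]
contact_force: [-0.7, 0.8, 0.0]
opening: 0.0003
```

```bash
python3 -m inch '[[[-5,0,0,0],[-3,0,0,0],[-5.2,-1.3,0,-0.06],[-5.2,-1.3,0,-0.06],[-5.2,-1.3,0,-0.06],[-5.2,-1.3,0,-0.06],[-5.2,-1.3,0,-0.06],[-5.2,-1.3,0,-0.06]]]'; python3 -m inch '[[[-5.2,-1.3,0,-0.06],[-5.2,-1.3,0,-0.06],[-5.2,-1.3,0,-0.06],[-5.2,-1.3,0,-0.06],[-5.2,-1.3,0,-0.06],[-5.2,-1.3,0,-0.06],[-5.2,-1.3,0,-0.06],[-5.2,-1.3,0,-0.06]]]'
```

```text
time: 52.62
tool_pos: [0.4441, 0.0833, 0.0867]
tool_rot: [3.14, -0.001, 1.631]
contact_force: [0.2, 3.2, 0.7]
opening: 0.0006
time: 53.62
tool_pos: [0.4444, 0.0412, 0.0867]
tool_rot: [3.141, -0.001, 2.111]
contact_force: [-3.0, 4.0, 3.9]
opening: 0.0005
```

```bash
python3 -m inch '[[[-5.2,-1.4,0,-0.06],[-5.2,-1.4,0,-0.06],[-5.2,-1.4,0,-0.06],[-5.2,-1.4,0,-0.06],[-5.2,-1.4,0,-0.06]]]'; python3 -m inch '[[[-4.4,-1.1,0,-0.05],[-4.4,-1.1,0,-0.05],[-4.4,-1.1,0,-0.05],[-4.4,-1.1,0,-0.05],[-4.4,-1.1,0,-0.05],[-4.4,-1.1,0,-0.05]]]'; python3 -m inch '[[[-2.7,-0.7,0,-0.03],[-2.7,-0.7,0,-0.03]]]'
```

```text
time: 54.25
tool_pos: [0.4545, 0.0165, 0.0866]
tool_rot: [3.141, -0.001, 2.412]
contact_force: [-2.8, 3.5, 4.9]
opening: 0.0003
time: 55.0
tool_pos: [0.472, -0.0045, 0.0863]
tool_rot: [-3.141, -0.002, 2.711]
contact_force: [-4.0, -1.5, 2.0]
opening: 0.0004
time: 55.25
tool_pos: [0.4773, -0.008, 0.0861]
tool_rot: [-3.142, -0.0, 2.771]
contact_force: [-2.4, -2.1, -1.1]
opening: 0.0002
```

```bash
python3 -m inch '[[[-1.8,-0.4,0,-0.02],[-1.8,-0.4,0,-0.02]]]'; python3 -m inch '[[[-1.8,-0.4,0,-0.02]]]'; python3 -m inch '[[[-1.8,-0.4,0,-0.02]]]'; python3 -m inch '[[[-1.8,-0.4,0,-0.02]]]'
```

```text
time: 55.5
tool_pos: [0.4808, -0.0098, 0.0861]
tool_rot: [3.141, 0.0, 2.811]
contact_force: [-0.4, -0.1, 0.2]
opening: 0.0006
time: 55.62
tool_pos: [0.4825, -0.0108, 0.0861]
tool_rot: [3.141, 0.001, 2.831]
contact_force: [-1.4, 0.2, -0.4]
opening: 0.0001
time: 55.75
tool_pos: [0.4841, -0.0117, 0.0861]
tool_rot: [3.141, 0.001, 2.851]
contact_force: [-1.1, -0.8, -0.1]
opening: 0.0006
time: 55.88
tool_pos: [0.4857, -0.0126, 0.0861]
tool_rot: [3.141, 0.001, 2.871]
contact_force: [-0.1, 0.3, -0.4]
opening: 0.0003
```

```bash
python3 -m inch '[[[-1.8,-0.4,0,-0.02]]]'; python3 -m inch '[[[-1.8,-0.4,0,-0.02]]]'
python3 - <<'E'
from h import *
for n in ['side','top','wrist']:
    st=observe();c=read_camera(n);cv2.imwrite(f'pics/z_{n}.png',c['img'])
    for q in place_of(n,'lever_knob')[:3]:
        p=onz(c,q['at'],.092,st);print(n,round(q['conf'],2),p.round(4),'ang',np.arctan2(p[1]-.065,p[0]-.5312)%6.283)
E
```

```text
time: 56.0
tool_pos: [0.4874, -0.0135, 0.0861]
tool_rot: [3.141, 0.001, 2.891]
contact_force: [-0.6, -0.1, 0.0]
opening: 0.0005
time: 56.12
tool_pos: [0.4889, -0.0144, 0.0861]
tool_rot: [3.141, 0.0, 2.911]
contact_force: [-0.0, -1.2, -0.1]
opening: 0.0005
side 0.58 [ 0.521  -0.0272  0.092 ] ang 4.601610913234083
```

The side camera puts the knob about 0.12 rad ahead of the finger, so the lever has run over centre. I'll retreat and check.

```bash
python3 -m inch '[[[1.8,0.4,0,0.02],[1.8,0.4,0,0.02],[1.8,0.4,0,0.02]]]'; python3 -m inch '[[[6,0,0,0],[0,0,-30,0],[0,0,-50,0],[0,0,-50,0],[0,0,-40,0],[0,0,0,0],[0,0,0,0]]]'
python3 - <<'E'
from h import *
T={}
for n in ['side','top','wrist']:
    st=observe();c=read_camera(n);cv2.imwrite(f'pics/y_{n}.png',c['img'])
    for l,z in [('lever_knob',.092),('jaw',.08),('rack_center',.1075)]:
        for q in place_of(n,l)[:1]:
            p=onz(c,q['at'],z,st);print(n,l,round(q['conf'],2),p.round(4),'ang',np.arctan2(p[1]-.065,p[0]-.5312)%6.283)
print(observe()['time'],observe()['contact_force'])
E
```

```text
time: 56.8
tool_pos: [0.4835, -0.0117, 0.086]
tool_rot: [3.142, -0.0, 2.848]
contact_force: [-0.9, 1.0, 0.1]
opening: 0.0007
time: 57.68
tool_pos: [0.4772, -0.0099, 0.2552]
tool_rot: [-3.142, -0.001, 2.85]
contact_force: [-0.8, -0.2, 0.4]
opening: 0.0008
side lever_knob 0.7 [ 0.5147 -0.0259  0.092 ] ang 4.532845112357463
side jaw 0.42 [0.6062 0.0687 0.08  ] ang 0.049527183916407015
side rack_center 0.71 [0.6302 0.0593 0.1075] ang 6.225277111242358
top lever_knob 0.41 [ 0.4296 -0.484   0.092 ] ang 4.529285268084742
top jaw 0.33 [ 0.6399 -0.3577  0.08  ] ang 4.963948075606535
wrist lever_knob 0.91 [ 0.5236 -0.0176  0.092 ] ang 4.620265959988781
wrist rack_center 0.35 [ 0.3513 -0.2094  0.1075] ang 4.1320866529849365
58.275 [-0.38929985  0.71141636 -0.6448748 ]
```

```bash
python3 -m inch '[[[-47,0,-10,0],[-47,0,-10,0],[-47,0,0,0],[-40,0,0,0],[0,0,0,0],[0,0,0,0]]]'
python3 - <<'E'
from h import *
for n in ['wrist','side','top']:
    st=observe();c=read_camera(n);cv2.imwrite(f'pics/x_{n}.png',c['img'])
    for l,z in [('lever_knob',.092),('lever',.092),('jaw',.08),('rack_center',.1075),('beaker',0),('pipette',0),('reagent_bottle',0),('tip_box',0)]:
        for q in place_of(n,l)[:1]:
            p=onz(c,q['at'],z,st);print(n,l,round(q['conf'],2),p.round(4))
print(observe()['time'])
E
```

```text
time: 59.02
tool_pos: [0.6507, -0.0619, 0.2756]
tool_rot: [3.142, -0.001, 2.85]
contact_force: [-0.8, 0.1, -0.1]
opening: 0.0001
wrist lever_knob 0.86 [ 0.5157 -0.0171  0.092 ]
wrist lever 0.68 [0.534  0.0614 0.092 ]
wrist jaw 0.81 [0.612  0.0546 0.08  ]
wrist rack_center 0.88 [0.64   0.056  0.1075]
wrist tip_box 0.62 [ 0.7382 -0.2127  0.    ]
side lever_knob 0.76 [ 0.5227 -0.0252  0.092 ]
side lever 0.78 [0.5338 0.0639 0.092 ]
side jaw 0.61 [0.6075 0.0719 0.08  ]
side rack_center 0.61 [0.6428 0.0601 0.1075]
side beaker 0.94 [ 0.3895 -0.0946  0.    ]
side pipette 0.66 [ 0.3365 -0.2921  0.    ]
side reagent_bottle 0.65 [0.333  0.2295 0.    ]
side tip_box 0.98 [ 0.7414 -0.2041  0.    ]
top rack_center 0.5 [0.6339 0.0544 0.1075]
top beaker 0.85 [ 0.3893 -0.0833  0.    ]
top pipette 0.64 [ 0.3294 -0.2853  0.    ]
top tip_box 0.84 [ 0.7349 -0.215   0.    ]
60.375
```

Everything checks out: the lever stays over, the jaw has advanced onto the rack, the rack is home and the bystanders have not moved.

```bash
python3 -c "
from cell import *
print(hand_in())"
```

```text
the job is handed in; nothing more can be done
None
```

The rack is home in the corner and clamped, and I handed the job in at about 60 s with the arm clear and touching nothing.

- **Rack:** I carried it by its bar, set it down, and slid it to both fences by feel. Peak force was about 9 N at the side fence and 14 N at the back fence. After letting go, a light nudge on its end met 7 N and did not move it, which confirmed it was against the side fence. The back fence stall came about 3 mm beyond where the camera fit put the fence, so I went by the force there.
- **Lever:** My first push stopped just short of centre because I took the near-zero force for the snap. The lever sprang back when I withdrew. The second push went further, and the knob ran about 0.12 rad ahead of the finger. It stayed over after I retreated. Horizontal force on the tool stayed near 6 N or less at each reading, and I never reached the end stop.
- **Last checks (cameras and networks):**
  - The knob stayed at about 4.55–4.6 rad, against about 2.84–2.98 at the start.
  - The jaw had moved forward about 15 mm onto the rack.
  - The rack centre read (0.640, 0.056) from the wrist camera, against an expected (0.638, 0.057). The side and top cameras scattered by about 5 mm.
  - The beaker, pipette, tip box and reagent bottle read where they started, within camera noise. I did not re-check the wash bottle, pen cup or dishes at the end.
- **Not checked:** I had used all 12 pictures, so the final state was checked by numbers only, not by eye.

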